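Hold the chilli mill's lid at half twist

TASK

Fit the white bayonet lid with the bar grip onto the chilli mill: lower its two lugs through the two slots of the mill's mouth until it is fully down, then twist it clockwise (seen from above) half way to the lock, where the bar points at the thin ribs on the rim, and never on into the lock click. A spring turns the lid back, so finish still gripping the lid and holding it steady at the half-way ribs; leave the other things on the counter where they are.

Things in the scene. Friction and masses are not known exactly. Their poses are not given: they have to be found in the camera images.
- lid: Loose white bayonet lid, about 0.14 kg, lying lugs down. Origin: centre of underside, z up. Plug 60 mm wide, z 0 to 22 mm; lugs at its foot on +x and -x, reaching 38.5 mm from the axis, 10 mm wide, z 0 to 6; flange disc 88 mm wide, z 22 to 30; bar grip on top. Both ends alike: it fits either way round.
- lid_bar (a point): Centre of the top of the lid's bar grip, 63 mm above the lid's underside. The straight bar lies along the lid's x (over the lugs), 80 mm long, 16 mm wide (y), 33 mm high above the flange, with small pointer noses at its ends.
- mill: White and steel chilli mill, round, 136 mm wide at the foot, 120 mm high, fixed. Origin: centre of its underside, z up; the slots of its mouth lie on its +x and -x sides. A black switch plate is on the -x side of the housing.
- mill_mouth (a point): Centre of the mouth, level with the rim's top, 120 mm up; axes as mill. Opening 65 mm wide, two slots 15 mm wide on +x and -x reaching 44 mm from the axis. Rim 115 mm wide, lip 10 mm thick. Lugs pass down the slots and rest on a sprung ring 20 mm below the rim (lid origin then 20 mm below this point, flange 2 mm above the rim), and turn under the lip.
- half_rib (a point): One of two opposite thin black ribs on the rim, 3 mm high: half way, 0.72 rad clockwise (seen from above) from a slot, 50 mm from the axis. The lid's bar should point here. The sprung ball of the lock begins to resist at about 0.9 rad of lid angle.
- lock_block (a point): One of two opposite broad black blocks on the rim, 5 mm high: where the lid locks, 1.37 rad clockwise from a slot, 51 mm from the axis. Not to be reached.
- twist_ring (a joint): Angle of the sprung ring that the lugs turn, rad, clockwise from above; 0 = at the slots, 0.65 half way, 1.3 locked. The lugs have 0.07 rad of play in it: while turned, the lid's angle from the slots is about 0.07 more. Spring torque 0.045 N m at 0, about 0.14 half way; it turns ring and lid back to 0 if let go.
- paper_cup: Bystander: white cup, 68 mm wide, 75 mm high; origin centre of underside.
- pot_lid: Bystander: steel pot lid with a round knob and no lugs, 84 mm wide, 36 mm high; origin centre of underside.
- jar: Bystander: glass jar with white cap, 64 mm wide, 85 mm high; origin centre of underside.
- bowl: Bystander: white bowl, 110 mm wide, 45 mm high; origin centre of underside.
- spatula: Bystander: spatula with wooden handle, 240 mm long, lying flat.
- tin_cup: Bystander: steel mug, 64 mm wide, 60 mm high; origin centre of underside.
- tin: Bystander: closed aluminium tin, 60 mm wide, 70 mm high; origin centre of underside.
Not all that is in view belongs to the job. Leave any blue or yellow look-alike of the lid alone.

How it is judged:
By the outcome, as a careful person would: the job done as asked, in the order asked, and still so for the second after the job is handed in, while the arm keeps its last pose, push and grip.
It also fails if it takes over 46 s, if anything falls off the work surface, if the arm or the gripper's body presses on something with over 40 N, if the wrist force passes 120 N, or if a joint passes its speed limit or range.

ROBOT

A 7-joint arm with a two-finger parallel gripper is mounted at the origin on the work surface. World frame = base frame: x ahead of the robot, y to its left, z up, the work surface at z = 0. Lengths are in mm, angles in rad, forces in N, time in s.
With the tool pointing down it reaches from about 425 to 875 mm from the base axis. Payload 4.7 kg.
Tool frame: the origin (TCP) lies on the centre line of the jaws, within the pads' length; the fingertips stand 11 mm ahead of it and the grasp point (between the pads) lies 8 mm behind it; z points along the fingers, y is the direction in which the jaws open and shut (so a half turn about z gives the same grasp; the last joint's range is limited). The gripper opens to 85 mm and grips with 20 to 120 N. Pads are 22 mm wide; open, the fingers measure 114 mm over their backs; the gripper's body (76 mm by 85 mm) begins 54 mm behind the grasp point. The pads swing forward as they close: fully open they stand 13 mm farther back than shut.
Start: joints at [-1.262, 0.321, -0.07, 1.45, 0.023, 1.371, -0.057], TCP at [188.883, 621.97, 242.349] pointing down, gripper open.
Joint ranges: [-2.86, 2.86], [-0.3, 2.09], [-1.38, 1.24], [0.06, 2.45], [-1.56, 4.7], [0.09, 2.05], [-2.69, 2.69]. Speed limits (rad/s): [2.57, 2.57, 3.14, 3.14, 3.14, 3.14, 3.14].

INTERFACE

Orientations are given as a unit quaternion [x, y, z, w].
In Python, from rig import * gives the robot as it stands.
- The arm moves only by the shell command python3 -m jog 'ROWS'. ROWS is text: rows parted by semicolons, each of 7 numbers parted by spaces: the shift along the tool's x, y, z in cm, then the turn, a rotation vector about the tool's x, y, z in degrees, then the finger opening in cm, from 0 to 8.54. A call has 1 to 5 rows; each row shifts and turns the commanded pose from where the row before left it, along the tool's axes as they then stand; what a row does not reach is not made up. A row lasts 1/12 s, in which the tool goes at most 41.7 mm and 7.16 degrees, less where a joint would pass 70% of its speed; a pose out of reach is approached as far as the arm can. A call is refused whole if a number of a shift passes 4.17 or a number of a turn 7.16, either way. A call with a gripper value outside its range is refused whole. The fingers move at their own pace and stop on an object; the grip force is fixed at half the most. Time passes only in rows, so rows that do not move let the fingers close. It gives the time, the measured TCP pose, the force and the opening at its end, in the units of the state.
- observe(): the state, without advancing time (a new reading comes with each control period).
- grab_frame(name): name is "side" or "top"; returns (picture, depth): 384x512x3 uint8, red, green, blue; 384x512 float32, mm along the optical axis (not along the pixel's ray), 0 where there is no reading.
- camera_params(name): a dict with "vertical_fov" (degrees; the focal length in pixels is half the picture's height over the tangent of half this angle, whatever the lens; pixels are square), "cx", "cy" (the principal point, pixels), "k1" (the pictures are not rectified: a ray, as slopes to the right and down, at radius r is drawn at 1 + k1 r^2 times it, then the intrinsics apply), "extrinsics" (4x4, takes a point from world to camera coordinates). Camera axes: x right, y up, looking along -z (the intrinsics and any distortion apply to the point x, -y, -z); pixel columns grow to the right and rows downward; lengths in mm; the calibration is good to about 2 mm. A picture is of the moment at which its call begins. camera_params takes no time and is no camera call.
- hand_in(): hands the job in, once; it reports no verdict.
The state is a dict: "time_s": time; "qpos": joint angles; "joint_velocities": joint speeds; "joint_efforts": joint torques, N m; "tool_pos": TCP position; "orientation": TCP orientation; "ft_force": force on the tool from outside, world axes, zero at the start; "ft_torque": the same for the moment, N m; "finger_gap": finger opening in mm.
Only numpy, scipy, OpenCV 4.12 (cv2) and the standard library are available. Lean on these libraries where they do the work, as an engineer would, in place of code of your own. Each camera call takes 0.05 s, during which the arm holds its last target.

## Working session

There is one attempt and no reset: what is moved stays moved. The work goes in short steps, Python scripts to look and compute and a shell command to move; the robot and the scene stay as the last step left them, time stands still between calls to the robot, and variables do not carry over. Pictures are saved under pics/ and viewed, and the job is handed in when it is done.

```bash
ls; mkdir -p pics; python3 - <<'E'
from rig import *
import cv2,numpy as np
for n in ("top","side"):
    p,d=grab_frame(n); cv2.imwrite(f"pics/{n}0.png",p[:,:,::-1]); np.save(f"pics/{n}0d.npy",d); np.save(f"pics/{n}0.npy",p)
    print(camera_params(n))
print(observe())
E
```

```text
pics
{'vertical_fov': 55.55765631513471, 'cx': 256.6614174810183, 'cy': 186.34027417311557, 'k1': -0.024815079820452512, 'extrinsics': array([[ 1.07730897e-02, -9.99590900e-01, -2.64947694e-02,
         2.34879243e+01],
       [ 9.83755315e-01,  5.84680246e-03,  1.79419327e-01,
        -5.66904143e+02],
       [-1.79191017e-01, -2.79972707e-02,  9.83415849e-01,
        -1.17270639e+03],
       [ 0.00000000e+00,  0.00000000e+00,  0.00000000e+00,
         1.00000000e+00]])}
{'vertical_fov': 47.777761478247086, 'cx': 253.60585655711802, 'cy': 188.0507080555953, 'k1': -0.08841895790814952, 'extrinsics': array([[ 9.80199426e-01, -1.97965532e-01, -4.32817480e-03,
        -5.56352850e+02],
       [ 1.50534027e-01,  7.30792329e-01,  6.65794321e-01,
        -1.57369621e+02],
       [-1.28641330e-01, -6.53262749e-01,  7.46122770e-01,
        -1.39750778e+03],
       [ 0.00000000e+00,  0.00000000e+00,  0.00000000e+00,
         1.00000000e+00]])}
{'time_s': 0.1, 'qpos': array([-1.26192064,  0.32173415, -0.0701043 ,  1.4515565 ,  0.02257788,
        1.37085296, -0.05688678]), 'joint_velocities': array([-0.00059566, -0.00138911, -0.00015861, -0.00366376,  0.00195893,
        0.00012802,  0.00180788]), 'joint_efforts': array([ 3.00028137e-05, -4.94878149e+01, -3.83675750e-01, -3.15214813e+01,
        1.30578876e-02,  7.39457872e-03,  3.03608863e-05]), 'tool_pos': array([188.7280245 , 621.49339271, 241.34084371]), 'orientation': array([ 1.46827387e-01,  9.89161736e-01, -8.76841429e-04, -9.53265996e-05]), 'ft_force': array([ 0.61903433,  0.63118641, -0.28977081]), 'ft_torque': array([-0.0065298 ,  0.03496461,  0.00148736]), 'finger_gap': 85.1010710465443}
```

View pics/top0.png

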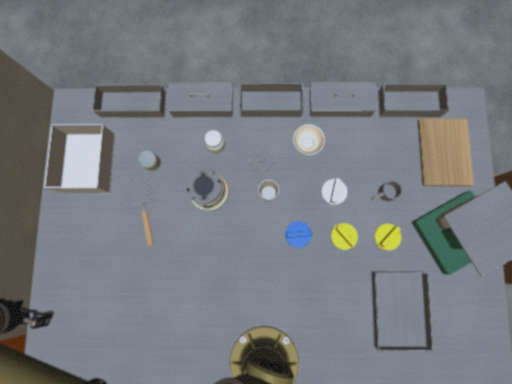

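View pics/side0.png

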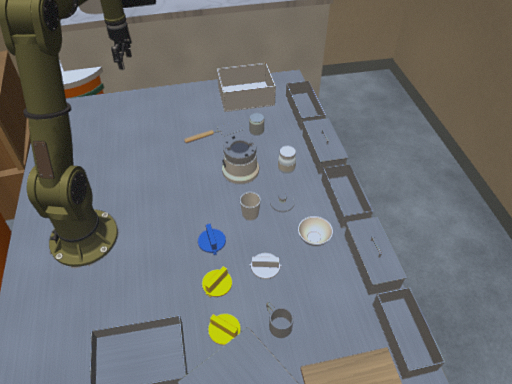

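The white disc with a bar at top (335,191) / side (265,265) fits the lid. The blue disc at (298,234) and the yellow ones at (345,236) and (388,236) are look-alikes, and the pot lid at (262,163) is steel with a knob. The mill is at top (208,188). Next I'll enlarge the lid and the mill.

```bash
cat > h.py <<'E'
from rig import *
import cv2,numpy as np
def K(n):
    c=camera_params(n); f=192/np.tan(np.radians(c["vertical_fov"]/2)); return c,f
def ray(n,u,v):
    c,f=K(n); x=(u-c["cx"])/f; y=(v-c["cy"])/f
    rd=np.hypot(x,y); r=rd
    for _ in range(30): r=rd/(1+c["k1"]*r*r)
    s=r/rd if rd>0 else 1
    d=np.array([x*s,-y*s,-1.0]); E=c["extrinsics"]; R=E[:3,:3]
    return -R.T@E[:3,3], R.T@d
def onz(n,u,v,z):
    o,d=ray(n,u,v); return o+d*(z-o[2])/d[2]
def dep(n,u,v,dd):
    o,d=ray(n,u,v); return o+d*dd
def proj(n,P):
    c,f=K(n); E=c["extrinsics"]; p=E[:3,:3]@np.asarray(P,float)+E[:3,3]
    x=p[0]/-p[2]; y=-p[1]/-p[2]; k=1+c["k1"]*(x*x+y*y); return np.array([c["cx"]+f*x*k,c["cy"]+f*y*k])
E
python3 - <<'E'
from h import *
def crop(n,x0,y0,w,h,s,o):
    p=np.load(f"pics/{n}0.npy")[y0:y0+h,x0:x0+w,::-1]; return cv2.resize(p,None,fx=s,fy=s,interpolation=cv2.INTER_CUBIC)
a=crop("top",180,160,60,60,6,0);b=crop("top",305,161,60,60,6,0)
c=crop("side",210,125,60,60,6,0);d=crop("side",235,235,60,60,6,0)
cv2.imwrite("pics/crops0.png",cv2.resize(np.vstack([np.hstack([a,b]),np.hstack([c,d])]),(600,600)))
dt=np.load("pics/top0d.npy")
for u,v in [(208,188),(208,205),(335,191),(326,191),(335,199),(205,185),(220,190)]:
    print(u,v,dt[v,u],dep("top",u,v,dt[v,u]).round(1))
E
```

```text
208 188 1176.9482 [551.2 184.  101.4]
208 205 1191.0552 [499.  186.   77.6]
335 191 1200.249 [ 550.  -230.7   65.7]
326 191 1235.6469 [ 555.7 -206.7   31.4]
335 199 1197.9425 [ 523.8 -230.4   63.2]
205 185 1179.8607 [561.2 194.3 100.5]
220 190 1157.4316 [542.  142.7 118.4]
```

View pics/crops0.png

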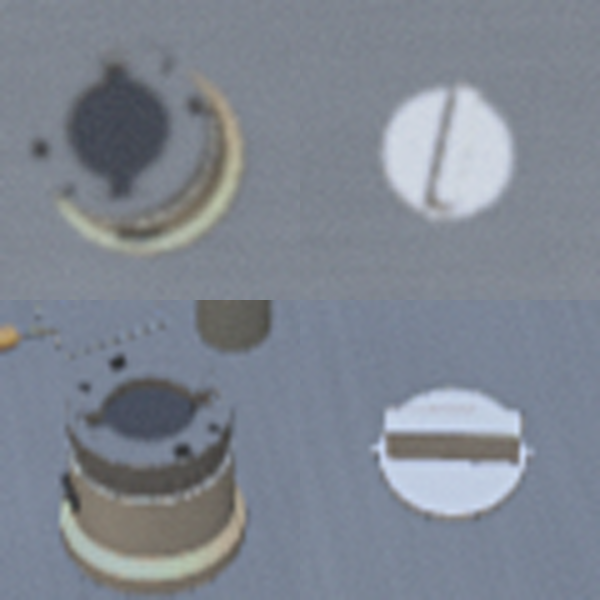

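```bash
python3 - <<'E'
from h import *
for n,(lx,ly),(mx,my) in [("top",(335,191),(205,188)),("side",(265,265),(240,155))]:
    p=np.load(f"pics/{n}0.npy").astype(int); d=np.load(f"pics/{n}0d.npy")
    def cloud(cx,cy,r):
        P=[];U=[]
        for v in range(cy-r,cy+r):
            for u in range(cx-r,cx+r):
                if d[v,u]>0: P.append(dep(n,u,v,d[v,u]));U.append((u,v))
        return np.array(P),np.array(U)
    P,U=cloud(lx,ly,24)
    b=P[(P[:,2]>58)&(P[:,2]<70)]
    if len(b)>5:
        r=cv2.minAreaRect(b[:,:2].astype(np.float32)); print(n,"bar n",len(b),"mean",b.mean(0).round(1),"rect",np.round(r[0],1),np.round(r[1],1),round(r[2],1))
        m=b[:,:2]-b[:,:2].mean(0); w,V=np.linalg.eigh(m.T@m); print(" dir",np.degrees(np.arctan2(V[1,1],V[0,1])).round(1))
    f=P[(P[:,2]>20)&(P[:,2]<40)]; print(n," flange",len(f),f.mean(0).round(1),f.min(0).round(1),f.max(0).round(1))
    P,U=cloud(mx,my,34)
    q=P[(P[:,2]>112)&(P[:,2]<130)]; print(n,"rim",len(q),q.mean(0).round(1),q.min(0).round(1),q.max(0).round(1))
    if len(q)>5: print(" circ",cv2.minEnclosingCircle(q[:,:2].astype(np.float32)))
E
```

```text
top bar n 115 mean [ 555.2 -233.2   63.3] rect [ 554.4 -233.3] [16.2 79.2] 75.6
 dir 166.4
top  flange 390 [ 553.3 -231.6   30.5] [ 508.4 -275.    23.5] [ 598.1 -190.1   39.7]Traceback (most recent call last):
  File "<stdin>", line 16, in <module>
  File "<stdin>", line 8, in cloud
  File "h.py", line 15, in dep
    o,d=ray(n,u,v); return o+d*dd
        ~~~^^^^^^^
  File "h.py", line 6, in ray
    c,f=K(n); x=(u-c["cx"])/f; y=(v-c["cy"])/f
        ~^^^
  File "h.py", line 4, in K
    c=camera_params(n); f=192/np.tan(np.radians(c["vertical_fov"]/2)); return c,f
ValueError: time passes only in moves, steps and waits
```

```bash
sed -i 's/^def K(n):/import functools\n@functools.lru_cache(None)\ndef K(n):/' h.py
cat > m.py <<'E'
from h import *
def cloud(n,d,cx,cy,r):
    P=[];U=[]
    for v in range(cy-r,cy+r):
        for u in range(cx-r,cx+r):
            if d[v,u]>0: P.append(dep(n,u,v,d[v,u]));U.append((u,v))
    return np.array(P),np.array(U)
def bar(b):
    r=cv2.minAreaRect(b[:,:2].astype(np.float32)); m=b[:,:2]-b[:,:2].mean(0); w,V=np.linalg.eigh(m.T@m)
    print(" bar n",len(b),"mean",b.mean(0).round(1),"rect",np.round(r[0],1),np.round(r[1],1),round(r[2],1),"dir",np.degrees(np.arctan2(V[1,1],V[0,1])).round(1))
E
python3 - <<'E'
from m import *
for n,(lx,ly),(mx,my) in [("top",(335,191),(205,188)),("side",(265,265),(240,155))]:
    p=np.load(f"pics/{n}0.npy").astype(int); d=np.load(f"pics/{n}0d.npy")
    print(n)
    P,U=cloud(n,d,lx,ly,24)
    bar(P[(P[:,2]>58)&(P[:,2]<70)])
    f=P[(P[:,2]>20)&(P[:,2]<40)]; print(" flange",len(f),f.min(0).round(1),f.max(0).round(1),np.round(((f.min(0)+f.max(0))/2),1))
    P,U=cloud(n,d,mx,my,34)
    q=P[(P[:,2]>114)&(P[:,2]<130)]; print(" rim",len(q),q.mean(0).round(1),q.min(0).round(1),q.max(0).round(1))
    print(" circ",cv2.minEnclosingCircle(q[:,:2].astype(np.float32)))
    # subpixel features: dark mask, project centroid to z
    g=p.sum(2)/3
    s=8; x0,y0=mx-34,my-34
    c=cv2.resize(np.load(f"pics/{n}0.npy")[y0:y0+68,x0:x0+68],None,fx=s,fy=s,interpolation=cv2.INTER_CUBIC)
    gg=cv2.cvtColor(c,cv2.COLOR_RGB2GRAY)
    for th in (75,90,105):
        k,l,st,ce=cv2.connectedComponentsWithStats((gg<th).astype(np.uint8))
        for i in range(1,k):
            if st[i,4]>150:
                u=x0+(ce[i,0]+.5)/s-.5; v=y0+(ce[i,1]+.5)/s-.5
                print(th,st[i].tolist(),(u.round(1),v.round(1)),onz(n,u,v,120 if st[i,4]>1500 else 124).round(1))
E
```

```text
top
 bar n 115 mean [ 555.2 -233.2   63.3] rect [ 554.4 -233.3] [16.2 79.2] 75.6 dir 166.4
 flange 390 [ 508.4 -275.    23.5] [ 598.1 -190.1   39.7] [ 553.2 -232.6   31.6]
 rim 651 [555.5 196.1 120.6] [499.7 139.5 114.1] [613.5 252.3 128.6]
 circ ((556.2391357421875, 196.51243591308594), 57.62209701538086)
75 [194, 159, 138, 196, 11208] (np.float64(203.5), np.float64(185.0)) [557.4 195.8 120. ]
90 [184, 153, 155, 209, 19874] (np.float64(203.2), np.float64(185.3)) [556.5 196.6 120. ]
90 [377, 210, 17, 18, 217] (np.float64(218.7), np.float64(180.9)) [570.4 147.  124. ]
90 [128, 277, 18, 20, 272] (np.float64(187.7), np.float64(189.4)) [542.4 244.9 124. ]
90 [268, 415, 56, 10, 306] (np.float64(207.4), np.float64(206.0)) [489.7 180.3 124. ]
105 [178, 148, 166, 219, 22958] (np.float64(203.2), np.float64(185.3)) [556.5 196.7 120. ]
105 [373, 204, 39, 29, 708] (np.float64(219.2), np.float64(181.0)) [570.  145.4 124. ]
105 [124, 273, 26, 27, 573] (np.float64(187.6), np.float64(189.4)) [542.5 245.1 124. ]
105 [397, 278, 31, 85, 725] (np.float64(222.5), np.float64(193.8)) [529.  133.8 124. ]
10
[... 1606 characters left out ...]
[0, 105, 53, 21, 246] (np.float64(208.8), np.float64(134.9)) [459.4 266.3 124. ]
105 [206, 118, 29, 29, 606] (np.float64(233.1), np.float64(137.1)) [542.2 236.9 124. ]
105 [166, 156, 206, 103, 13403] (np.float64(239.3), np.float64(146.4)) [555.6 189.4 120. ]
105 [159, 165, 18, 15, 217] (np.float64(226.5), np.float64(142.0)) [515.3 216.3 124. ]
105 [139, 229, 265, 117, 12433] (np.float64(241.0), np.float64(158.1)) [551.1 130.9 120. ]
105 [350, 294, 57, 125, 2347] (np.float64(254.3), np.float64(165.0)) [588.4  89.7 120. ]
105 [129, 307, 33, 68, 1232] (np.float64(223.8), np.float64(163.0)) [490.1 115.4 124. ]
105 [356, 403, 67, 75, 803] (np.float64(254.8), np.float64(176.2)) [579.4  35.3 124. ]
```

```bash
cat >> h.py <<'E'
from scipy.spatial.transform import Rotation as Ro
def go(t,yaw=None):
    s=observe(); R=Ro.from_quat(s["orientation"]).as_matrix()
    d=np.array(t)-s["tool_pos"]; x=R[:,0]; y0=np.degrees(np.arctan2(x[1],x[0]))
    print("t",round(s["time_s"],2),"pos",s["tool_pos"].round(1),"yaw",y0.round(2),"zax",R[:,2].round(4),"gap",round(s["finger_gap"],1),"F",s["ft_force"].round(1),"T",s["ft_torque"].round(2),"q",s["qpos"].round(2))
    print("shift cm tool",(R.T@d/10).round(2), "turn tool z deg",None if yaw is None else ((y0-yaw+180)%360-180).round(2))
    # tilt correction rotvec to make z down
    c=np.cross(R[:,2],[0,0,-1]); print("tilt fix rotvec tool deg",np.degrees(R.T@c).round(2))
E
python3 -m jog '-3.1 -2.05 0 0 0 0 8.5;-3.1 -2.05 0 0 0 0 8.5;-3.1 -2.05 0 0 0 0 8.5;-3.1 -2.05 0 0 0 0 8.5;-3.1 -2.05 0 0 0 0 8.5'
python3 -m jog '-3.1 -2.05 0 0 0 0 8.5;-3.1 -2.05 0 0 0 0 8.5;-3.1 -2.05 0 0 0 0 8.5;-3.1 -2.05 0 0 0 0 8.5;-3.1 -2.05 0 0 0 0 8.5'
python3 -m jog '-3.1 -2.05 0 0 0 0 8.5;-3.1 -2.05 0 0 0 0 8.5;-3.1 -2.05 0 0 0 0 8.5'
python3 -c "
from h import *
go([554,-235,200],166.5)"
```

```text
time_s: 0.52
tool_pos: [308.2, 477.1, 241.8]
orientation: [0.147, 0.989, -0.0, -0.0]
ft_force: [1.5, 0.3, -0.3]
finger_gap: 85.2
time_s: 0.93
tool_pos: [426.6, 333.9, 242.0]
orientation: [0.147, 0.989, -0.0, -0.0]
ft_force: [0.4, 0.2, 0.2]
finger_gap: 84.7
time_s: 1.18
tool_pos: [497.7, 248.2, 242.1]
orientation: [0.147, 0.989, -0.0, -0.0]
ft_force: [1.4, 0.5, -0.2]
finger_gap: 85.5
t 1.18 pos [497.7 248.2 242.1] yaw 163.11 zax [-4.e-04 -0.e+00 -1.e+00] gap 85.5 F [ 1.4  0.5 -0.2] T [ 0.03 -0.05 -0.05] q [-0.75  0.12  0.26  1.7  -0.03  1.33  0.79]
shift cm tool [-19.42 -44.6    4.21] turn tool z deg -3.39
tilt fix rotvec tool deg [-0.01 -0.02  0.  ]
```

```bash

python3 -m jog '-1.5 -3.4 0 0 0 -3.4 8.5;-1.5 -3.4 0 0 0 0 8.5;-1.5 -3.4 0 0 0 0 8.5;-1.5 -3.4 0 0 0 0 8.5;-1.5 -3.4 0 0 0 0 8.5'
python3 -m jog '-1.5 -3.4 0.3 0 0 0 8.5;-1.5 -3.4 0.3 0 0 0 8.5;-1.5 -3.4 0.3 0 0 0 8.5;-1.5 -3.4 0.3 0 0 0 8.5;-1.5 -3.4 0.3 0 0 0 8.5'
python3 -c "
from h import *
go([554,-235,160],166.5)"
```

```text
time_s: 1.6
tool_pos: [527.9, 64.9, 242.0]
orientation: [0.117, 0.993, 0.0, -0.0]
ft_force: [1.6, -0.3, 0.4]
finger_gap: 85.2
time_s: 2.02
tool_pos: [561.2, -117.7, 227.0]
orientation: [0.117, 0.993, 0.0, -0.0]
ft_force: [0.9, -0.1, -0.4]
finger_gap: 85.2
t 2.02 pos [ 561.2 -117.7  227. ] yaw 166.52 zax [-2.e-04  4.e-04 -1.e+00] gap 85.2 F [ 0.9 -0.1 -0.4] T [-0.   -0.07  0.01] q [-0.33  0.18  0.56  1.69 -0.1   1.3   1.58]
shift cm tool [ -2.04 -11.58   6.69] turn tool z deg 0.02
tilt fix rotvec tool deg [ 0.02 -0.02  0.  ]
```

```bash

python3 -m jog '-0.5 -2.9 1.6 0 0 0 8.5;-0.5 -2.9 1.6 0 0 0 8.5;-0.5 -2.9 1.6 0 0 0 8.5;-0.5 -2.9 1.6 0 0 0 8.5;0 0 0 0 0 0 8.5'
python3 - <<'E'
from h import *
go([554,-235,50],166.5)
for n in ("top","side"):
    p,d=grab_frame(n); np.save(f"pics/{n}1.npy",p); np.save(f"pics/{n}1d.npy",d)
a=np.load("pics/top1.npy")[150:230,290:380,::-1]; b=np.load("pics/side1.npy")[190:300,220:320,::-1]
cv2.imwrite("pics/c1.png",np.hstack([cv2.resize(a,(400,440)),cv2.resize(b,(400,440))]))
s=observe(); print(proj("top",s["tool_pos"]),proj("side",s["tool_pos"]))
E
```

```text
time_s: 2.43
tool_pos: [549.3, -240.5, 159.8]
orientation: [0.122, 0.993, -0.002, -0.003]
ft_force: [-1.7, -0.5, 0.4]
finger_gap: 85.2
t 2.43 pos [ 549.3 -240.5  159.8] yaw 165.99 zax [-0.0066 -0.0034 -1.    ] gap 85.2 F [-1.7 -0.5  0.4] T [-0.    0.09  0.03] q [-0.15  0.31  0.62  1.7  -0.18  1.2   1.84]
shift cm tool [-0.38  0.7  10.98] turn tool z deg -0.51
tilt fix rotvec tool deg [-0.28 -0.32  0.  ]
[342.22644429 184.93030484] [264.8315301  238.06619357]
```

View pics/c1.png

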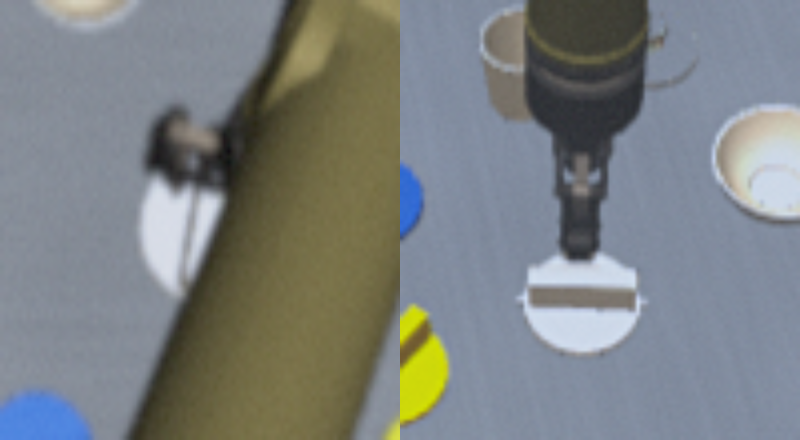

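```bash

python3 -m jog '0 0 0 0 0 0 8.5;0 0 0 0 0 0 8.5'
python3 - <<'E'
from h import *
go([554,-236,49],166.5)
E
```

```text
time_s: 2.7
tool_pos: [554.7, -231.9, 163.7]
orientation: [0.116, 0.993, 0.0, 0.0]
ft_force: [-0.3, 0.1, 1.0]
finger_gap: 85.5
t 2.7 pos [ 554.7 -231.9  163.7] yaw 166.64 zax [ 1.e-03  8.e-04 -1.e+00] gap 85.5 F [-0.3  0.1  1. ] T [0.03 0.01 0.02] q [-0.16  0.3   0.62  1.7  -0.19  1.2   1.84]
shift cm tool [-0.02 -0.42 11.47] turn tool z deg 0.14
tilt fix rotvec tool deg [0.06 0.04 0.  ]
```

```bash

python3 -m jog '0 -0.4 2.0 0 0 0 8.5;0 0 2.0 0 0 0 8.5;0 0 2.0 0 0 0 8.5;0 0 2.0 0 0 0 8.5;0 0 1.2 0 0 0 8.5'
python3 -m jog '0 0 0 0 0 0 8.5;0 0 0 0 0 0 8.5'
python3 - <<'E'
from h import *
go([554,-236,49],166.5)
p,d=grab_frame("side"); np.save("pics/side2.npy",p); np.save("pics/side2d.npy",d)
cv2.imwrite("pics/c2.png",cv2.resize(p[200:300,220:320,::-1],(600,600),interpolation=cv2.INTER_CUBIC))
E
```

```text
time_s: 3.12
tool_pos: [552.9, -235.2, 69.8]
orientation: [0.116, 0.993, 0.001, -0.001]
ft_force: [-0.6, 0.9, -0.4]
finger_gap: 84.9
time_s: 3.28
tool_pos: [553.3, -236.6, 71.5]
orientation: [0.117, 0.993, 0.0, -0.0]
ft_force: [0.7, 1.3, -0.4]
finger_gap: 85.0
t 3.28 pos [ 553.3 -236.6   71.5] yaw 166.59 zax [-2.e-04  3.e-04 -1.e+00] gap 85.0 F [ 0.7  1.3 -0.4] T [-0.03  0.03 -0.03] q [-0.12  0.4   0.59  1.78 -0.26  1.04  1.9 ]
shift cm tool [-0.06  0.07  2.25] turn tool z deg 0.09
tilt fix rotvec tool deg [ 0.02 -0.01  0.  ]
```

View pics/c2.png

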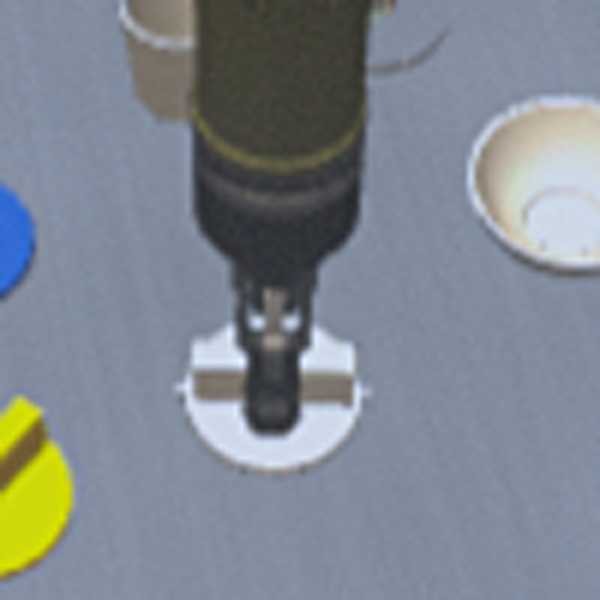

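The front finger, centred at crop column 272, sits over the middle of the white bar, which spans columns 192–352. I'll descend and close.

```bash

python3 -m jog '0 0 1.1 0 0 0 8.5;0 0 1.1 0 0 0 8.5;0 0 0 0 0 0 5;0 0 0 0 0 0 3;0 0 0 0 0 0 1'
python3 -m jog '0 0 0 0 0 0 0;0 0 0 0 0 0 0;0 0 0 0 0 0 0;0 0 0 0 0 0 0;0 0 0 0 0 0 0'
python3 -m jog '0 0 0 0 0 0 0;0 0 0 0 0 0 0;0 0 0 0 0 0 0'
python3 - <<'E'
from h import *
go([554,-236,49],166.5)
p,d=grab_frame("side"); np.save("pics/side3.npy",p); np.save("pics/side3d.npy",d)
cv2.imwrite("pics/c3.png",cv2.resize(p[200:300,220:320,::-1],(600,600),interpolation=cv2.INTER_CUBIC))
E
```

```text
time_s: 3.75
tool_pos: [552.9, -237.5, 49.3]
orientation: [0.118, 0.993, -0.0, -0.0]
ft_force: [0.7, 0.7, -0.7]
finger_gap: 51.6
time_s: 4.17
tool_pos: [553.4, -237.6, 49.8]
orientation: [0.117, 0.993, -0.0, 0.001]
ft_force: [0.1, -1.7, 3.6]
finger_gap: 14.9
time_s: 4.42
tool_pos: [553.4, -237.6, 49.9]
orientation: [0.117, 0.993, -0.0, 0.001]
ft_force: [0.8, 0.9, 4.6]
finger_gap: 15.0
t 4.42 pos [ 553.4 -237.6   49.9] yaw 166.51 zax [ 1.1e-03 -2.0e-04 -1.0e+00] gap 15.0 F [0.8 0.9 4.6] T [-0.01  0.02 -0.03] q [-0.11  0.43  0.58  1.79 -0.27  1.    1.91]
shift cm tool [-0.02  0.17  0.09] turn tool z deg 0.01
tilt fix rotvec tool deg [0.   0.07 0.  ]
```

View pics/c3.png

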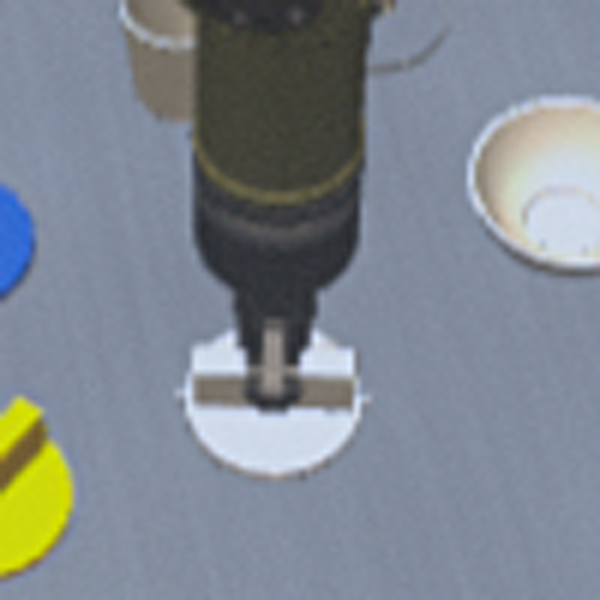

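```bash

python3 -m jog '0 0 -1.0 0 0 0 0;0 0 -2.5 0 0 0 0;0 0 -3 0 0 0 0;0 0 -3 0 0 0 0;0 0 -3 0 0 0 0'
python3 -m jog '0 0 -2 0 0 0 0;0 0 -1.0 0 0 0 0;0 0 0 0 0 0 0'
python3 - <<'E'
from h import *
go([555.5,193,205],184.3)
p,d=grab_frame("side"); np.save("pics/side4.npy",p)
cv2.imwrite("pics/c4.png",cv2.resize(p[150:270,210:330,::-1],(600,600),interpolation=cv2.INTER_CUBIC))
E
```

```text
time_s: 4.88
tool_pos: [551.8, -237.2, 175.1]
orientation: [0.118, 0.993, 0.0, -0.001]
ft_force: [0.7, 0.4, -1.2]
finger_gap: 15.0
time_s: 5.13
tool_pos: [553.7, -237.9, 206.6]
orientation: [0.118, 0.993, -0.0, 0.002]
ft_force: [0.2, 0.4, -1.9]
finger_gap: 14.7
t 5.13 pos [ 553.7 -237.9  206.6] yaw 166.5 zax [ 3.5e-03 -6.0e-04 -1.0e+00] gap 14.7 F [ 0.2  0.4 -1.9] T [-0.02 -0.02  0.02] q [-0.17  0.27  0.63  1.65 -0.16  1.28  1.83]
shift cm tool [ 9.88 41.94  0.13] turn tool z deg -17.8
tilt fix rotvec tool deg [0.01 0.2  0.  ]
```

View pics/c4.png

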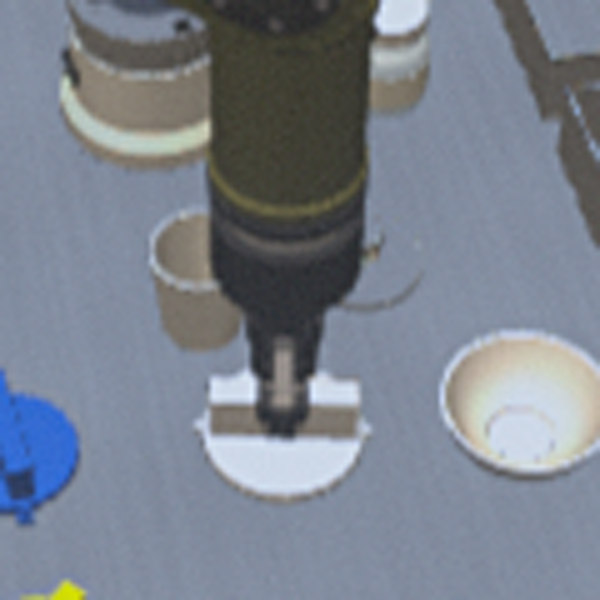

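```bash

python3 -m jog '0.4 1.8 0 0 0 -3 0;0.7 3.2 0 0 0 -3.7 0;0.5 3.4 0 0 0 -3.7 0;0.2 3.4 0 0 0 -3.7 0;0 3.4 0 0 0 -3.7 0'
python3 -c "
from h import *
go([555.5,193,205],184.3)"
```

```text
time_s: 5.6
tool_pos: [548.9, -81.3, 201.8]
orientation: [-0.04, 0.999, 0.0, -0.002]
ft_force: [1.5, 0.2, -1.8]
finger_gap: 14.9
t 5.6 pos [548.9 -81.3 201.8] yaw -175.43 zax [-4.3e-03  3.0e-04 -1.0e+00] gap 14.9 F [ 1.5  0.2 -1.8] T [ 0.01 -0.03 -0.03] q [-0.36  0.15  0.5   1.76 -0.08  1.25  1.82]
shift cm tool [-2.84 27.29 -0.31] turn tool z deg 0.27
tilt fix rotvec tool deg [ 0.04 -0.24  0.  ]
```

```bash

python3 -m jog '-0.3 3.4 0 0 0 0 0;-0.3 3.4 0 0 0 0 0;-0.3 3.4 0 0 0 0 0;-0.3 3.4 0 0 0 0 0;-0.3 3.4 0 0 0 0 0'
python3 -m jog '-0.3 3.0 0 0 0 0 0;-0.3 2.2 0 0 0 0 0;0 1 0 0 0 0 0;0 0 0 0 0 0 0;0 0 0 0 0 0 0'
python3 - <<'E'
from h import *
go([555.5,193,180],184.3)
E
```

```text
time_s: 6.02
tool_pos: [550.8, 89.0, 201.9]
orientation: [-0.039, 0.999, -0.0, -0.002]
ft_force: [0.3, 1.0, -1.0]
finger_gap: 14.7
time_s: 6.43
tool_pos: [553.3, 148.1, 202.9]
orientation: [-0.038, 0.999, -0.001, -0.001]
ft_force: [0.2, -1.1, -1.5]
finger_gap: 14.4
t 6.43 pos [553.3 148.1 202.9] yaw -175.65 zax [-0.0023 -0.0021 -1.    ] gap 14.4 F [ 0.2 -1.1 -1.5] T [-0.02  0.03  0.06] q [-0.61  0.18  0.34  1.71 -0.06  1.26  1.39]
shift cm tool [-0.56  4.46  2.28] turn tool z deg 0.05
tilt fix rotvec tool deg [-0.11 -0.14  0.  ]
```

```bash

python3 -m jog '-0.2 1.5 0.3 0 0 0 0;-0.2 1.5 0.3 0 0 0 0;-0.2 1.5 0.2 0 0 0 0;0 0 0 0 0 0 0;0 0 0 0 0 0 0'
python3 - <<'E'
from h import *
go([555.5,193,180],184.3)
p,d=grab_frame("side"); np.save("pics/side5.npy",p); np.save("pics/side5d.npy",d)
q,_=grab_frame("top"); np.save("pics/top5.npy",q); np.save("pics/top5d.npy",_)
cv2.imwrite("pics/c5.png",np.hstack([cv2.resize(a[:,:,::-1],(400,400),interpolation=cv2.INTER_CUBIC) for a in (p[100:180,200:280],q[150:230,165:245])]))
E
```

```text
time_s: 6.85
tool_pos: [556.3, 195.9, 195.8]
orientation: [-0.039, 0.999, -0.0, -0.0]
ft_force: [0.1, -0.4, -2.0]
finger_gap: 14.9
t 6.85 pos [556.3 195.9 195.8] yaw -175.54 zax [-9.e-04 -3.e-04 -1.e+00] gap 14.9 F [ 0.1 -0.4 -2. ] T [ 0.02 -0.04  0.02] q [-0.65  0.22  0.31  1.68 -0.07  1.25  1.32]
shift cm tool [ 0.1  -0.28  1.58] turn tool z deg 0.16
tilt fix rotvec tool deg [-0.01 -0.05  0.  ]
```

View pics/c5.png

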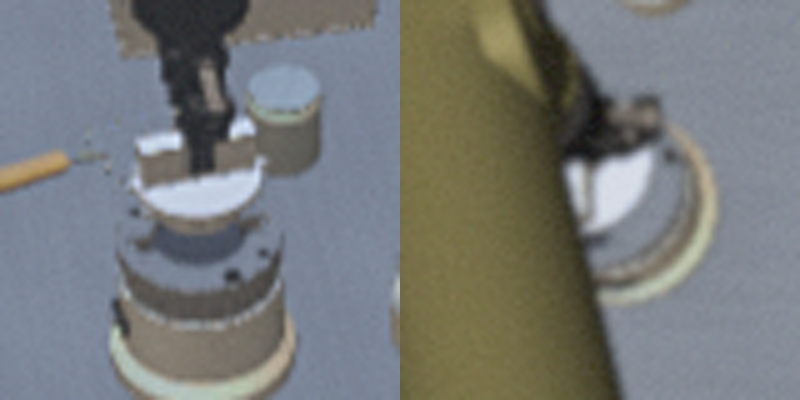

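```bash
python3 - <<'E'
from m import *
for nm,lx,ly,z0 in (("side3",265,265,0),("side5",238,135,146)):
    p=np.load(f"pics/{nm}.npy").astype(int); d=np.load(f"pics/{nm}d.npy")
    P,U=cloud("side",d,lx,ly,26)
    C=np.array([p[v,u] for u,v in U]); w=C.min(1)>95
    Z=P[:,2]-z0
    bar(P[(Z>57)&(Z<70)&w])
    f=P[(Z>24)&(Z<36)&w]; print(nm," flange",len(f),f.min(0).round(1),f.max(0).round(1))
    # white flange mask front edge: per column lowest bright pixel
    s=8; x0,y0=lx-26,ly-26
    c=cv2.cvtColor(cv2.resize(p[y0:y0+52,x0:x0+52].astype(np.uint8),None,fx=s,fy=s,interpolation=cv2.INTER_CUBIC),cv2.COLOR_RGB2GRAY)
    m=(c>160).astype(np.uint8); k,l,st,ce=cv2.connectedComponentsWithStats(m)
    i=1+np.argmax(st[1:,4]); cols=np.where((l==i).any(0))[0]
    e=[]
    for cc in cols[::6]:
        r=np.where(l[:,cc]==i)[0].max(); u=x0+(cc+.5)/s-.5; v=y0+(r+.5)/s-.5; e.append(onz("side",u,v,z0+30)[:2])
    e=np.array(e); print(st[i],len(e))
    from scipy.optimize import least_squares
    r=least_squares(lambda q:np.hypot(e[:,0]-q[0],e[:,1]-q[1])-44,[554,e[:,1].min()+44],loss="soft_l1"); print(" circ44",r.x.round(1),np.abs(r.fun).max().round(1), r.cost)
E
```

```text
bar n 99 mean [ 551.2 -242.1   62.1] rect [ 552.8 -242.1] [18.9 76.4] 76.3 dir 166.3
side3  flange 307 [ 507.5 -286.1   24. ] [ 599.5 -195.4   35.9]
[   81   126   261   198 23760] 44
 circ44 [ 553.4 -242.3] 4.6 10.66936984275817
 bar n 46 mean [550.  189.5 206. ] rect [555.4 191. ] [79.1 20.1] 5.6 dir -176.0
side5  flange 188 [511.3 144.  170.2] [601.9 199.7 182. ]
[ 112  182  214   94 9834] 36
 circ44 [556.1 190.1] 2.0 2.897264025927835
```

```bash

python3 -m jog '0 -0.1 0.5 0 0 0 0;0 0 0.7 0 0 0 0;0 0 0.7 0 0 0 0;0 0 0.2 0 0 0 0;0 0 0 0 0 0 0'
python3 - <<'E'
from h import *
go([556,194.6,170],184.3)
p,d=grab_frame("side"); np.save("pics/side6.npy",p); np.save("pics/side6d.npy",d)
cv2.imwrite("pics/c6.png",cv2.resize(p[105:185,200:280,::-1],(600,600),interpolation=cv2.INTER_CUBIC))
E
```

```text
time_s: 7.37
tool_pos: [556.1, 192.9, 174.0]
orientation: [-0.037, 0.999, -0.0, -0.001]
ft_force: [-0.6, -0.3, -1.3]
finger_gap: 14.9
t 7.37 pos [556.1 192.9 174. ] yaw -175.71 zax [-2.e-03 -9.e-04 -1.e+00] gap 14.9 F [-0.6 -0.3 -1.3] T [-0.05  0.07 -0.  ] q [-0.65  0.24  0.31  1.71 -0.08  1.21  1.33]
shift cm tool [-0.    0.17  0.4 ] turn tool z deg -0.01
tilt fix rotvec tool deg [-0.04 -0.12  0.  ]
```

View pics/c6.png

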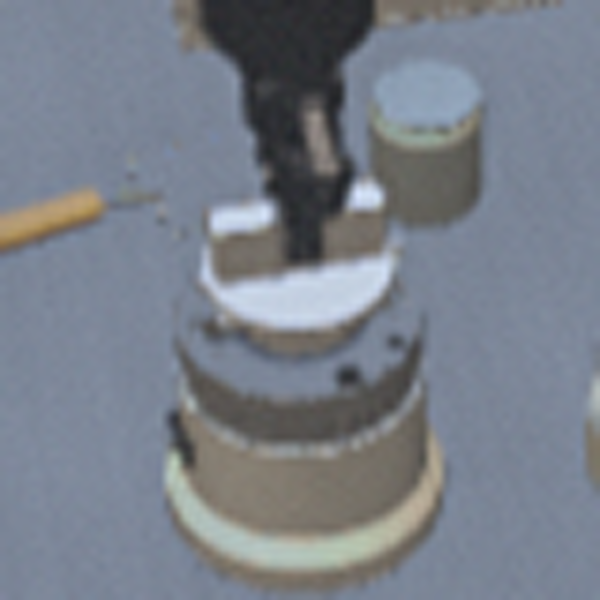

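```bash

python3 -m jog '0 0 0 0 0 0 0;0 0 0 0 0 0 0'
python3 - <<'E'
from h import *
go([556,194.6,170],184.3)
E
```

```text
time_s: 7.58
tool_pos: [557.1, 193.5, 175.7]
orientation: [-0.038, 0.999, 0.0, 0.0]
ft_force: [0.4, 0.4, -1.5]
finger_gap: 15.1
t 7.58 pos [557.1 193.5 175.7] yaw -175.69 zax [ 6.e-04  3.e-04 -1.e+00] gap 15.1 F [ 0.4  0.4 -1.5] T [ 0.01 -0.04  0.02] q [-0.65  0.24  0.31  1.71 -0.08  1.21  1.33]
shift cm tool [0.1  0.12 0.57] turn tool z deg 0.01
tilt fix rotvec tool deg [0.02 0.04 0.  ]
```

```bash

python3 -m jog '0.1 0.1 0.4 0 0 0 0;0 0 0.4 0 0 0 0;0 0 0 0 0 0 0;0 0 0 0 0 0 0'
python3 - <<'E'
from h import *
go([556,194.6,150],184.3)
E
```

```text
time_s: 7.92
tool_pos: [555.5, 194.3, 166.9]
orientation: [-0.038, 0.999, -0.0, -0.0]
ft_force: [-0.3, 0.1, -1.0]
finger_gap: 15.3
t 7.92 pos [555.5 194.3 166.9] yaw -175.69 zax [-7.e-04 -3.e-04 -1.e+00] gap 15.3 F [-0.3  0.1 -1. ] T [-0.02  0.04 -0.01] q [-0.65  0.24  0.31  1.72 -0.08  1.2   1.33]
shift cm tool [-0.06  0.03  1.69] turn tool z deg 0.01
tilt fix rotvec tool deg [-0.01 -0.04  0.  ]
```

```bash

python3 -m jog '0 0 0.3 0 0 0 0;0 0 0.3 0 0 0 0;0 0 0 0 0 0 0;0 0 0 0 0 0 0'
python3 -m jog '0 0 0.3 0 0 0 0;0 0 0.3 0 0 0 0;0 0 0 0 0 0 0;0 0 0 0 0 0 0'
python3 - <<'E'
from h import *
go([556,194.6,150],184.3)
E
```

```text
time_s: 8.25
tool_pos: [555.6, 194.2, 161.0]
orientation: [-0.038, 0.999, -0.0, -0.0]
ft_force: [0.7, 0.3, -1.8]
finger_gap: 14.8
time_s: 8.58
tool_pos: [555.6, 194.3, 155.0]
orientation: [-0.038, 0.999, -0.0, -0.0]
ft_force: [-0.6, -0.1, -0.9]
finger_gap: 15.0
t 8.58 pos [555.6 194.3 155. ] yaw -175.69 zax [-5.e-04 -2.e-04 -1.e+00] gap 15.0 F [-0.6 -0.1 -0.9] T [ 0.03 -0.05  0.04] q [-0.65  0.25  0.31  1.73 -0.08  1.17  1.33]
shift cm tool [-0.04  0.03  0.5 ] turn tool z deg 0.01
tilt fix rotvec tool deg [-0.01 -0.03  0.  ]
```

```bash

python3 -m jog '0 0 0.2 0 0 0 0;0 0 0.2 0 0 0 0;0 0 0 0 0 0 0;0 0 0 0 0 0 0'
python3 -m jog '0 0 0.1 0 0 0 0;0 0 0.1 0 0 0 0;0 0 0 0 0 0 0;0 0 0 0 0 0 0'
python3 - <<'E'
from h import *
go([556,194.6,150],184.3)
E
```

```text
time_s: 8.92
tool_pos: [555.7, 194.3, 151.1]
orientation: [-0.038, 0.999, -0.0, -0.0]
ft_force: [-0.8, -1.0, -0.9]
finger_gap: 14.8
time_s: 9.25
tool_pos: [555.9, 194.4, 149.8]
orientation: [-0.038, 0.999, 0.0, 0.0]
ft_force: [-0.9, -0.1, 1.9]
finger_gap: 14.8
t 9.25 pos [555.9 194.4 149.8] yaw -175.69 zax [ 5.e-04  3.e-04 -1.e+00] gap 14.8 F [-0.9 -0.1  1.9] T [-0.14  0.17  0.05] q [-0.65  0.26  0.31  1.74 -0.08  1.16  1.33]
shift cm tool [-0.01  0.02 -0.02] turn tool z deg 0.01
tilt fix rotvec tool deg [0.02 0.03 0.  ]
```

```bash

python3 -m jog '0 0 0.1 0 0 0 0;0 0 0 0 0 0 0;0 0 0 0 0 0 0'
python3 - <<'E'
from h import *
go([556,194.6,150],184.3)
p,d=grab_frame("side"); np.save("pics/side7.npy",p); np.save("pics/side7d.npy",d)
cv2.imwrite("pics/c7.png",cv2.resize(p[105:185,200:280,::-1],(600,600),interpolation=cv2.INTER_CUBIC))
E
```

```text
time_s: 9.5
tool_pos: [556.0, 194.4, 149.8]
orientation: [-0.038, 0.999, 0.0, 0.0]
ft_force: [-3.6, -2.3, 7.1]
finger_gap: 15.3
t 9.5 pos [556.  194.4 149.8] yaw -175.69 zax [ 6.e-04  7.e-04 -1.e+00] gap 15.3 F [-3.6 -2.3  7.1] T [-0.26  0.71  0.02] q [-0.65  0.26  0.31  1.74 -0.08  1.16  1.33]
shift cm tool [-0.    0.02 -0.02] turn tool z deg 0.01
tilt fix rotvec tool deg [0.03 0.04 0.  ]
```

View pics/c7.png

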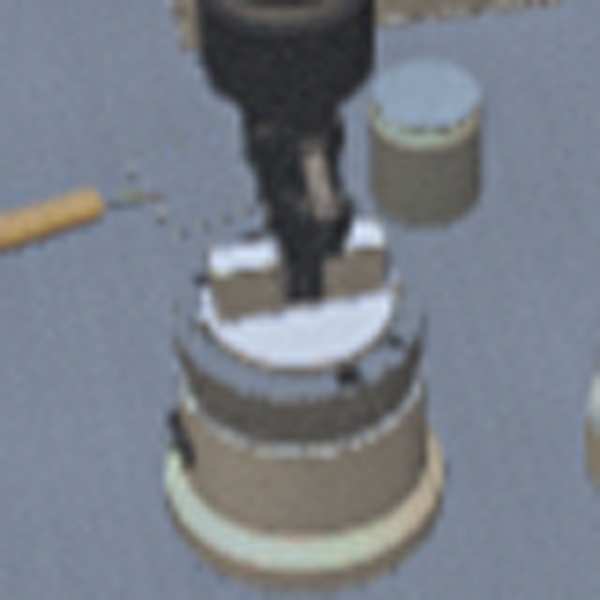

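Contact came at TCP z 149.8 (149.9 expected), and the picture shows the flange sitting just above the rim. Next is the clockwise twist.

```bash

python3 -m jog '0 0 0 0 0 3 0;0 0 0 0 0 4 0;0 0 0 0 0 4 0;0 0 0 0 0 4 0;0 0 0 0 0 0 0'
python3 - <<'E'
from h import *
go([556,194.4,149.8],143)
E
```

```text
time_s: 9.97
tool_pos: [556.5, 195.2, 149.8]
orientation: [0.094, 0.996, 0.001, 0.001]
ft_force: [-1.4, 0.8, 5.9]
finger_gap: 15.0
t 9.97 pos [556.5 195.2 149.8] yaw 169.18 zax [ 0.0021  0.0016 -1.    ] gap 15.0 F [-1.4  0.8  5.9] T [0.04 0.29 0.04] q [-0.67  0.26  0.34  1.74 -0.09  1.16  1.08]
shift cm tool [ 0.03 -0.09 -0.  ] turn tool z deg 26.18
tilt fix rotvec tool deg [0.12 0.1  0.  ]
```

```bash

python3 -m jog '0 0 0 0 0 4 0;0 0 0 0 0 4 0;0 0 0 0 0 4 0;0 0 0 0 0 4 0;0 0 0 0 0 4 0'
python3 -m jog '0 0 0 0 0 3 0;0 0 0 0 0 1 0;0 0 0 0 0 0 0;0 0 0 0 0 0 0'
python3 - <<'E'
from m import *
go([556,194.4,149.8],143)
p,d=grab_frame("side"); np.save("pics/side8.npy",p); np.save("pics/side8d.npy",d)
q,_=grab_frame("top")
cv2.imwrite("pics/c8.png",np.hstack([cv2.resize(a[:,:,::-1],(400,400),interpolation=cv2.INTER_CUBIC) for a in (p[115:165,215:265],q[150:230,165:245])]))
z0=100
P,U=cloud("side",d,238,145,26); C=np.array([p[v,u] for u,v in U]); w=C.min(1)>95
bar(P[(P[:,2]-z0>58)&(P[:,2]-z0<70)&w])
E
```

```text
time_s: 10.38
tool_pos: [556.5, 195.4, 149.8]
orientation: [0.266, 0.964, 0.001, 0.001]
ft_force: [-1.1, 1.5, 5.9]
finger_gap: 14.6
time_s: 10.72
tool_pos: [556.5, 195.4, 149.8]
orientation: [0.298, 0.955, 0.001, 0.001]
ft_force: [-0.1, 1.0, 6.5]
finger_gap: 14.6
t 10.72 pos [556.5 195.4 149.8] yaw 145.37 zax [ 0.0023  0.0019 -1.    ] gap 14.6 F [-0.1  1.   6.5] T [0.   0.29 0.14] q [-0.72  0.26  0.39  1.74 -0.11  1.16  0.67]
shift cm tool [-0.01 -0.12  0.  ] turn tool z deg 2.37
tilt fix rotvec tool deg [0.16 0.05 0.  ]
 bar n 35 mean [571.7 180.2 160.8] rect [559.9 195.5] [31.4 77.6] 57.7 dir 148.3
```

View pics/c8.png

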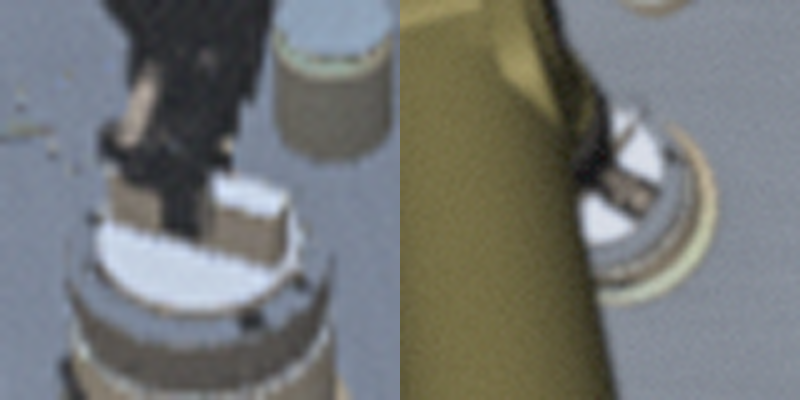

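```bash
python3 - <<'E'
from h import *
c=np.array([555.9,189.2])
for nm in ("side0","side8"):
    p=np.load(f"pics/{nm}.npy"); s=8;x0,y0=215,115
    g=cv2.cvtColor(cv2.resize(p[y0:y0+50,x0:x0+50],None,fx=s,fy=s,interpolation=cv2.INTER_CUBIC),cv2.COLOR_RGB2GRAY)
    for th in (80,95,110):
        k,l,st,ce=cv2.connectedComponentsWithStats((g<th).astype(np.uint8))
        for i in range(1,k):
            if 40<st[i,4]<900:
                u=x0+(ce[i,0]+.5)/s-.5; v=y0+(ce[i,1]+.5)/s-.5
                X=onz("side",u,v,122.5)[:2]-c; r=np.hypot(*X)
                if 44<r<57: print(nm,th,st[i].tolist(),X.round(1),"r",r.round(1),"ang",np.degrees(np.arctan2(X[1],X[0])).round(1))
# nose of the bar: pixel estimate, lid z 30..63 -> world 130..163
p=np.load("pics/side8.npy"); cv2.imwrite("pics/c9.png",cv2.resize(p[132:162,228:268,::-1],(800,600),interpolation=cv2.INTER_CUBIC))
for yaw in (145.4-180,143-180):
    a=np.radians(yaw); 
    for r,z in((40,163),(43.5,131),(50,123)): print(yaw,z,(20*(proj("side",[c[0]+r*np.cos(a),c[1]+r*np.sin(a),z])-[228,132])).round(0))
E
```

```text
side0 80 [138, 171, 22, 19, 312] [-13.4  49.5] r 51.3 ang 105.1
side0 80 [241, 313, 23, 18, 348] [ 14.6 -48.5] r 50.7 ang -73.3
side0 95 [136, 168, 26, 25, 473] [-13.5  49.4] r 51.2 ang 105.2
side0 95 [89, 214, 14, 12, 136] [-40.3  28.9] r 49.6 ang 144.4
side0 95 [295, 279, 16, 12, 148] [ 39.8 -30.3] r 50.0 ang -37.3
side0 110 [133, 165, 31, 31, 689] [-13.5  49.4] r 51.2 ang 105.3
side0 110 [85, 212, 21, 17, 280] [-40.5  28.9] r 49.7 ang 144.5
side8 80 [295, 278, 10, 11, 81] [ 39.1 -28.8] r 48.6 ang -36.4
side8 80 [240, 310, 23, 21, 383] [ 14.3 -47.4] r 49.5 ang -73.2
side8 95 [88, 216, 9, 8, 52] [-41.9  29.3] r 51.1 ang 145.0
side8 95 [95, 266, 9, 14, 64] [-44.4  -4.9] r 44.7 ang -173.7
side8 95 [292, 275, 17, 16, 203] [ 39.2 -29. ] r 48.8 ang -36.5
side8 110 [85, 212, 15, 15, 156] [-42.1  29.5] r 51.4 ang 145.0
side8 110 [85, 261, 27, 27, 296] [-44.7  -5.5] r 45.0 ang -173.0
-34.599999999999994 163 [436. 164.]
-34.599999999999994 131 [457. 308.]
-34.599999999999994 123 [492. 353.]
-37 163 [432. 170.]
-37 131 [452. 315.]
-37 123 [487. 360.]
```

View pics/c9.png

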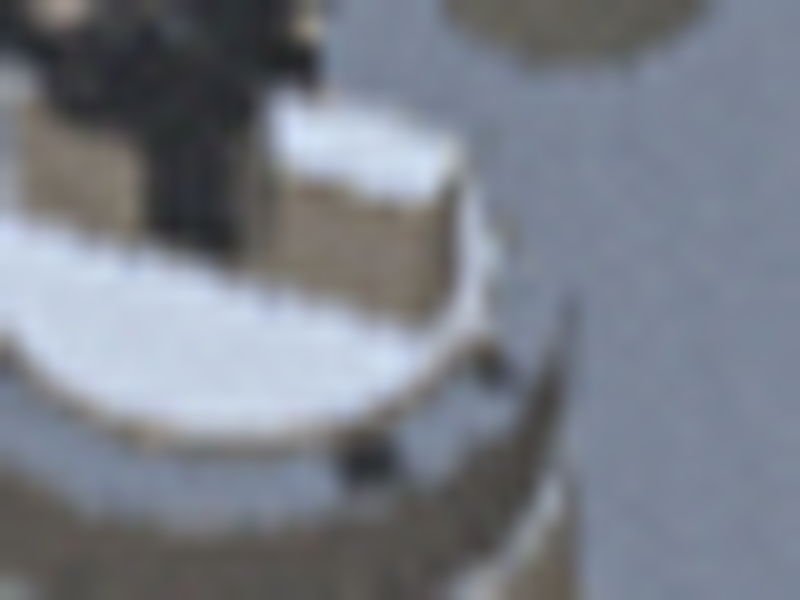

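```bash
cat > edge.py <<'E'
from h import *
import sys
def edge(nm):
    p=np.load(f"pics/{nm}.npy"); s=8;x0,y0=215,125
    g=cv2.cvtColor(cv2.resize(p[y0:y0+45,x0:x0+50],None,fx=s,fy=s,interpolation=cv2.INTER_CUBIC),cv2.COLOR_RGB2GRAY).astype(int)
    pts=[]
    for cc in range(110,290,3):
        # topmost crossing into flange white when scanning up from the flange centre
        col=g[:,cc]; w=np.where(col>195)[0]
        if len(w)==0: continue
        r=w.max()
        while r>0 and col[r]>150: r-=1
        f=(150-col[r])/(col[r+1]-col[r]); u=x0+(cc+.5)/s-.5; v=y0+(r+f+.5)/s-.5
        pts.append((cc,r,*onz("side",u,v,130)[:2]))
    return np.array(pts)
if __name__=="__main__":
    e=edge(sys.argv[1]); X=e[:,2:4]
    vx,vy,a,b=cv2.fitLine(X.astype(np.float32),cv2.DIST_HUBER,0,.01,.01).ravel()
    res=(X-[a,b])@[-vy,vx]; k=abs(res)<1.5
    vx,vy,a,b=cv2.fitLine(X[k].astype(np.float32),cv2.DIST_HUBER,0,.01,.01).ravel()
    print("edge dir",np.degrees(np.arctan2(vy,vx)),k.sum(),len(k),e[k][[0,-1]].round(1),"offset of centre",((np.array([555.9,189.2])-[a,b])@[-vy,vx]))
E
python3 edge.py side8; python3 edge.py side7
```

```text
edge dir -34.26235 53 58 [[113.  140.  521.9 207.8]
 [269.  188.  582.4 164.1]] offset of centre 5.336825172489967
edge dir 4.0875535 51 60 [[116.  181.  518.9 181.5]
 [284.  150.  593.3 186.5]] offset of centre 6.338144248313337
```

The bar edge, measured against the flange, points at −34.3°, and the ribs lie at about −36.6°. I'll turn 2.3° more.

```bash

python3 -m jog '0 0 0 0 0 1.2 0;0 0 0 0 0 1.1 0;0 0 0 0 0 0 0;0 0 0 0 0 0 0;0 0 0 0 0 0 0'
python3 - <<'E'
from h import *
go([556,194.4,149.8],143.2)
p,d=grab_frame("side"); np.save("pics/side9.npy",p); np.save("pics/side9d.npy",d)
cv2.imwrite("pics/c10.png",cv2.resize(p[115:165,210:270,::-1],(720,600),interpolation=cv2.INTER_CUBIC))
E
python3 edge.py side9
```

```text
time_s: 11.23
tool_pos: [556.6, 195.4, 149.8]
orientation: [0.317, 0.949, 0.001, 0.001]
ft_force: [-0.9, 0.6, 5.5]
finger_gap: 15.2
t 11.23 pos [556.6 195.4 149.8] yaw 143.07 zax [ 0.0023  0.0019 -1.    ] gap 15.2 F [-0.9  0.6  5.5] T [0.07 0.23 0.12] q [-0.72  0.26  0.4   1.74 -0.11  1.16  0.63]
shift cm tool [-0.02 -0.11  0.  ] turn tool z deg -0.13
tilt fix rotvec tool deg [0.17 0.04 0.  ]
edge dir -37.74617 51 57 [[116.  138.  523.3 208.4]
 [266.  191.  580.7 162.3]] offset of centre 5.379577202688938
```

View pics/c10.png

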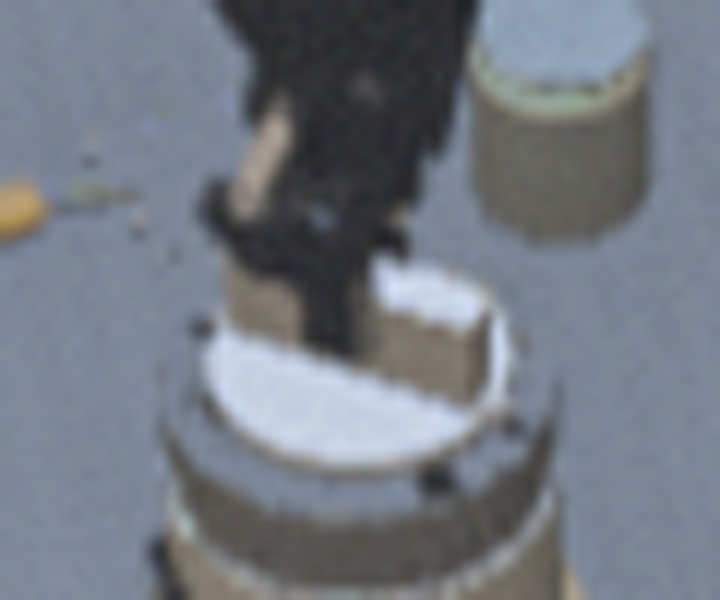

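```bash

python3 -m jog '0 0 0 0 0 0 0;0 0 0 0 0 0 0;0 0 0 0 0 0 0;0 0 0 0 0 0 0;0 0 0 0 0 0 0'
python3 - <<'E'
from h import *
go([556,194.4,149.8],143.2)
p,d=grab_frame("side"); np.save("pics/side10.npy",p)
print(hand_in())
E
python3 edge.py side10
```

```text
time_s: 11.7
tool_pos: [556.5, 195.4, 149.8]
orientation: [0.317, 0.949, 0.001, 0.001]
ft_force: [-1.4, 0.5, 6.2]
finger_gap: 14.3
t 11.7 pos [556.5 195.4 149.8] yaw 143.07 zax [ 0.0023  0.002  -1.    ] gap 14.3 F [-1.4  0.5  6.2] T [0.07 0.27 0.14] q [-0.72  0.26  0.4   1.74 -0.11  1.16  0.63]
shift cm tool [-0.02 -0.12  0.  ] turn tool z deg -0.13
tilt fix rotvec tool deg [0.17 0.04 0.  ]
the job is handed in; nothing more can be done
None
the job is handed in; nothing more can be done
```

I lowered the white lid through the mill's slots until it was fully down, then turned it clockwise to the half-way ribs. I handed in at about 12 s with the gripper still holding it.

- **Seating:** contact came at TCP z 149.8, against 149.9 expected for fully down. The wrist then pressed down with only about 6 N.
- **Twist:** the tool turned 41.2° (0.72 rad). The wrist felt about 0.14 N m of torque, which matches the spring half way. It held the same angle over the last hold, well short of the lock.
- **Aim at the ribs:** the tool pointed at −36.9° and the ribs measured −36.5°. The bar's edge in the picture read −37.7°, about 1° off.
- **Cameras:** the two views disagreed by 6–7 mm in y, so I corrected the mill's position using the lid once it was in the gripper.
- **Not checked:** the bar-edge check on the very last picture did not run, because everything closed at hand-in. I took no final picture of the other things on the counter, but no unexpected force showed on the way.

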